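# Open the gas valve by one turn and start the gas

### The arm

A 7-joint arm with a two-finger parallel gripper is mounted at the origin on the work surface. World frame = base frame: x ahead of the robot, y to its left, z up, the work surface at z = 0. Lengths are in m, angles in degrees, forces in N, time in s.
With the tool pointing down it reaches from about 0.425 to 0.875 m from the base axis. Payload 4.7 kg.
Tool frame: the origin (TCP) lies on the centre line of the jaws, within the pads' length; the fingertips stand 8 mm ahead of it and the grasp point (between the pads) lies 11 mm behind it; z points along the fingers, y is the direction in which the jaws open and shut (so a half turn about z gives the same grasp; the last joint's range is limited). The gripper opens to 87 mm and grips with 3 to 60 N. Pads are 19 mm wide; open, the fingers measure 117 mm over their backs; the gripper's body (75 mm by 190 mm) begins 51 mm behind the grasp point.
Start: joints at [-73.619, 18.392, -4.016, 83.108, 1.295, 78.541, -3.26], TCP at [0.175, 0.626, 0.207] pointing down, gripper open.
Joint ranges: [-163.93, 163.93], [-17.29, 119.83], [-79.2, 71.16], [3.27, 140.29], [-89.18, 269.18], [5.43, 117.66], [-154.24, 154.24]. Speed limits (degrees/s): [147.25, 147.25, 180, 180, 180, 180, 180].

### API

Orientations are given as [roll, pitch, yaw] about the fixed x, y, z axes, in that order (R = Rz(yaw) Ry(pitch) Rx(roll)).
In Python, from cell import env gives the robot as it stands. The module is installed in compiled form; this text tells all that it offers.
- The arm moves only by the tool move_arm, never from a script. Its argument "steps" is a list of rows, each a list of 2 entries, a list of its own where there are three numbers: the shift along the tool's x, y, z in m, then the turn about the tool's z in rad. A call has 1 to 20 rows; each row is the pose to reach, as a shift and turn from the pose commanded when the call began, along the tool's axes at that moment; what a row does not reach only later rows make up. A row lasts 1/8 s, in which the tool goes at most 62.5 mm and 10.7 degrees, less where a joint would pass 70% of its speed; a pose out of reach is approached as far as the arm can. A call with a gripper value outside its range is refused whole. "hand" is the closure, from -1 (fully open) to 1 (shut), set as the call begins (left out, the last holds). The fingers move at their own pace and stop on an object; "squeeze" is the grip in N (left out, the last holds). Time passes only in rows, so rows that repeat a pose let the fingers close. It gives the time, the measured TCP pose, the force and the opening at its end, in the units of the state.
- env.get_obs(): the state, without advancing time (a new reading comes with each control period).
- env.read_camera(name): name is "scene" or "top"; returns (picture, depth): 400x640x3 uint8, red, green, blue; 400x640 float32, m along the optical axis (not along the pixel's ray), 0 where there is no reading.
- env.calibration(name): a dict with "intrinsics" (3x3 intrinsics, pixels), "position" and "orientation" of the camera in the world. Camera axes: x right, y up, looking along -z (the intrinsics and any distortion apply to the point x, -y, -z); pixel columns grow to the right and rows downward; lengths in m; the calibration is good to about 2 mm. A picture is of the moment at which its call begins. calibration takes no time and is no camera call.
- env.sign_off(): hands the job in, once; it reports no verdict.
Trained networks look in the newest picture that a camera, given by its name, has taken for a name from the list of things; names that differ only in an ending like _2 or _b are one class to them, and where a whole thing is asked for, a point or a joint stands for the part that bears it (a point fixed in the world has none). Each returns a list of dicts, best first, with "conf" (0 to 1); they miss things now and then, are a little off and sometimes report something else, mostly with a low value. They report only what shows in the picture. A call takes as long as a camera call. They do not tell look-alikes from the thing itself.
- env.cut_out(camera, query): "region" (400x640 bool, what is visible of it) and "uv" ([column, row] in pixels, amid what is visible of it).
The state is a dict: "time_s": time; "qpos": joint angles; "joint_velocities": joint speeds; "effort": joint torques, N m; "tool_pos": TCP position; "tool_rot": TCP orientation; "force": force on the tool from outside, world axes, zero at the start; "wrist_torque": the same for the moment, N m; "grip_width": finger opening in m.
Only numpy, scipy, OpenCV 4.12 (cv2) and the standard library are available. Lean on these libraries where they do the work, as an engineer would, in place of code of your own. Each camera call takes 0.05 s, during which the arm holds its last target. There are 200 camera calls.

### The job

Open the incubator gas valve on the lab bench: with the fingertips, push its blue hand wheel round by the red upright handle, anticlockwise seen from above, through exactly one full turn and no further, so that the handle stands over the yellow pointer again. Then press the green button on the grey box fully down and let it come up; do not press it before the valve is open. Only push: do not pinch the handle between the fingers, and leave all the bottles, dishes, boxes and the rack where they stand.

Things in the scene. Friction and masses are not known exactly. Their poses are not given: they have to be found in the camera images.
- valve: the fixed valve: white round pedestal (foot 120 mm across, 12 mm thick; column 56 mm across) on the bench, origin at the centre of its underside, z up. Its +x axis points along the flat level yellow pointer that juts from the column below the wheel, 55 to 63 mm above the bench, and ends in a small crossbar 115 mm from the axis, outside the wheel. The wheel turns about this z axis. The valve stands at any yaw.
- wheel (a joint): the wheel's angle in rad: 0 = closed (as it starts, handle right over the yellow pointer), grows anticlockwise seen from above; 6.283 = one full turn, handle over the pointer again. It cannot turn below 0; upwards there is no stop near one turn (it would go on to 9.0). Stiff: it stays where it is left; about 3 N at the handle turns it.
- wheel_hub (a point): top of the brass nut at the centre of the blue wheel, on the axis, 101 mm above the bench. The wheel's mid-plane is 85 mm above the bench; its rim is a round bar 16 mm thick on a 70 mm radius (156 mm over all, rim top at 93 mm height), with three 12 mm spokes, one of them leading to the handle.
- handle: the red upright handle that stands on the wheel's rim at the end of a spoke, 70 mm from the wheel's axis; four upright lobes, 30 mm across over all, rising from the rim to 143 mm above the bench (50 mm clear above the rim). Origin on its axis in the wheel's mid-plane (85 mm above the bench); its x axis points away from the wheel's axis, y the way it travels when turned anticlockwise. Push it on its -y side.
- handle_top (a point): centre of the handle's upper end, 143 mm above the bench
- lobe_lead: one of the handle's four upright red lobes (cylinder 18 mm across, 50 mm tall), origin at the centre of its lower end, 8 mm above the wheel's mid-plane; this is the lobe on the leading side when turning anticlockwise. Squeezing opposite lobes at once counts as pinching
- lobe_trail: one of the handle's four upright red lobes (cylinder 18 mm across, 50 mm tall), origin at the centre of its lower end, 8 mm above the wheel's mid-plane; this is the lobe on the trailing side, the one to push
- lobe_inner: one of the handle's four upright red lobes (cylinder 18 mm across, 50 mm tall), origin at the centre of its lower end, 8 mm above the wheel's mid-plane; this is the lobe nearest the wheel's axis
- lobe_outer: one of the handle's four upright red lobes (cylinder 18 mm across, 50 mm tall), origin at the centre of its lower end, 8 mm above the wheel's mid-plane; this is the lobe farthest from the wheel's axis
- button (a joint): travel of the green button in m: 0 = up, 0.006 = fully down; a spring returns it; fully down takes 5 N
- button_top (a point): centre of the top face of the round green button (32 mm across), which is pressed straight down; it sits in a black housing on a fixed grey box 90 x 90 x 40 mm
- dishes: Loose bystander, origin at the centre of its underside: two stacked glass culture dishes, 90 mm across, 27 mm tall together
- amber: Loose bystander, origin at the centre of its underside: amber bottle with black cap, 64 mm across, 140 mm tall
- jar: Loose bystander, origin at the centre of its underside: white jar with blue lid, 68 mm across, 100 mm tall
- beaker: Loose bystander, origin at the centre of its underside: empty glass beaker, 72 mm across, 90 mm tall
- tipbox: Loose bystander, origin at the centre of its underside: blue pipette-tip box with clear lid, 85 x 120 mm, 65 mm tall
- rack: Loose bystander, origin at the centre of its underside: yellow tube rack with capped tubes, 100 x 170 mm, 99 mm tall over the caps
- vial: Loose bystander, origin at the centre of its underside: small glass vial with red cap, 28 mm across, 50 mm tall
Things that resemble listed ones, but are neither listed nor needed, are in the scene too. Leave any pink look-alike of the part that bears button alone.

How it is judged (in metres and radians):
On the way, in this order (a step that is already met when the one before it is completed fails the run):
1. the fingers push the wheel's handle about half way round (value of joint wheel between 2.2 and 4.2 rad and contact force between the fingers and handle above 0.3 N), for 0.04 s.
2. the wheel stands one full turn on, within 0.2 rad, and is at rest (value of joint wheel between 6.083 and 6.483 rad and velocity of joint wheel between -0.1 and 0.1 rad/s), for 0.2 s.
3. the green button is pressed down (at least 4.5 of its 6 mm) (value of joint button above 0.0045 m and value of joint wheel between 6.083 and 6.483 rad), for 0.02 s.
At the end, for the whole second after the job is handed in: The wheel rests within 0.2 rad (11 degrees) of one full turn, the button is up again (under 2 mm down) and every bystander is within 30 mm of where it began (value of joint wheel between 6.083 and 6.483 rad and velocity of joint wheel between -0.05 and 0.05 rad/s and value of joint button below 0.002 m and distance of each of dishes, amber, jar, beaker, tipbox, rack, vial from where it was at the start of the episode below 0.03 m); the robot touches nothing.
It fails at once if the wheel is turned more than 0.4 rad past one turn (value of joint wheel above 6.683 rad).
It fails at once if the button is pressed before the valve is one turn open (value of joint button above 0.0045 m and value of joint wheel below 6.083 rad).
It fails at once if the handle is pinched (the fingers press on opposite lobes at once) ((contact force between the fingers and lobe_lead above 2 N and contact force between the fingers and lobe_trail above 2 N) or (contact force between the fingers and lobe_inner above 2 N and contact force between the fingers and lobe_outer above 2 N)).
It fails at once if a bystander is shoved or lifted more than 30 mm, or tipped (distance of any of dishes, amber, jar, beaker, tipbox, rack, vial from where it was at the start of the episode above 0.03 m or angle between any of dishes, amber, jar, beaker, tipbox, rack, vial's own z axis and vertical above 0.5 rad).
It also fails if it takes over 64 s, if anything falls off the work surface, if the arm or the gripper's body presses on something with over 40 N, if the wrist force passes 120 N, or if a joint passes its speed limit or range.

## Working session

There is one attempt and no reset: what is moved stays moved. The work goes in short steps, Python scripts to look and compute and a tool call to move; the robot and the scene stay as the last step left them, time stands still between calls to the robot, and variables do not carry over. Pictures are saved under pics/ and viewed, about 8 in all and at most 12, crops included, and the job is handed in when it is done.

Besides the shell and the picture viewer there is one more tool, called after "Request:" by a JSON object that holds its "api" and its "payload", one argument or row to a line. move_arm: Moves the arm, as the interface text tells. Its arguments: {"type":"object","properties":{"steps":{"type":"array"},"hand":{"type":"number"},"squeeze":{"type":"number"}},"required":["steps"]}

```bash
mkdir -p pics; cat > h.py <<'E'
import numpy as np, cv2
from cell import env
from scipy.spatial.transform import Rotation as R
def rot(c):
    o=np.array(c["orientation"],float)
    if o.shape==(3,3): return o
    return R.from_euler('xyz',o,degrees=True).as_matrix() if o.size==3 else R.from_quat(o).as_matrix()
def pts(name,d,mask=None):
    c=env.calibration(name);K=np.array(c["intrinsics"])
    v,u=np.nonzero((d>0)&(mask if mask is not None else True))
    z=d[v,u]
    p=np.c_[(u-K[0,2])/K[0,0]*z,-(v-K[1,2])/K[1,1]*z,-z]
    return p@rot(c).T+np.array(c["position"]),u,v
def save(im,n): cv2.imwrite('pics/'+n,im[:,:,::-1])
E
python3 - <<'E'
from h import *
for n in("scene","top"):
    print(n,env.calibration(n))
    im,d=env.read_camera(n);save(im,n+'0.png');np.savez(n+'0',im=im,d=d)
    for q in ["valve","wheel_hub","handle","handle_top","button_top","dishes","amber","jar","beaker","tipbox","rack","vial"]:
        for r in env.cut_out(n,q)[:3]:
            p,_,_=pts(n,d,r["region"])
            print(n,q,round(r["conf"],2),np.round(r["uv"]),np.round(np.median(p,0),3) if len(p) else None, np.round(np.percentile(p,98,axis=0),3) if len(p) else None)
o=env.get_obs();print(o)
E
```

```text
scene {'intrinsics': array([[485.90849799,   0.        , 315.98340262],
       [  0.        , 485.90849799, 201.06119128],
       [  0.        ,   0.        ,   1.        ]]), 'position': array([ 1.26024367, -0.63424149,  0.98157287]), 'orientation': array([46.93346507, -0.54514577, 47.77342323])}
scene valve 0.76 [252. 242.] [ 0.548 -0.188  0.083] [ 0.609 -0.101  0.141]
scene valve 0.62 [342. 248.] [ 0.691 -0.008  0.036] [0.698 0.009 0.051]
scene wheel_hub 0.92 [254. 234.] [ 0.54  -0.178  0.09 ] [ 0.61  -0.09   0.142]
scene wheel_hub 0.25 [230. 235.] [ 0.539 -0.247  0.127] [ 0.547 -0.232  0.144]
scene handle 0.72 [230. 234.] [ 0.538 -0.248  0.126] [ 0.547 -0.233  0.143]
scene handle_top 0.7 [231. 234.] [ 0.537 -0.247  0.128] [ 0.547 -0.209  0.144]
scene button_top 0.63 [309. 207.] [0.539 0.008 0.059] [0.552 0.037 0.064]
scene button_top 0.39 [356. 190.] [0.586 0.156 0.059] [0.598 0.172 0.064]
scene dishes 0.84 [285. 190.] [0.394 0.029 0.025] [0.427 0.071 0.029]
scene dishes 0.26 [299. 296.] [ 0.756 -0.216  0.075] [ 0.774 -0.179  0.101]
scene amber 0.82 [378. 256.] [0.787 0.009 0.079
[... 1823 characters left out ...]
ime_s': 1.3, 'qpos': array([-73.62056761,  18.39103808,  -4.01536672,  83.1069604 ,
         1.29591934,  78.54103154,  -3.26026951]), 'joint_velocities': array([ 0.05345064,  0.07843908, -0.12360306,  0.01467674, -0.01395688,
        0.05018959, -0.01405268]), 'effort': array([-3.10927217e-04, -4.91111577e+01, -4.02999111e-01, -3.12760341e+01,
       -6.34862948e-02,  3.38059128e-02,  3.57151475e-05]), 'tool_pos': array([0.17453692, 0.62615678, 0.20730166]), 'tool_rot': array([1.79993850e+02, 3.85000829e-03, 1.64428568e+02]), 'force': array([-0.07769846,  1.02407441,  0.1050791 ]), 'wrist_torque': array([ 7.52481548e-06, -1.32071668e-02, -1.47156726e-02]), 'grip_width': 0.08722579663504193}
```

```bash
python3 - <<'E'
import cv2
a=cv2.imread('pics/scene0.png');b=cv2.imread('pics/top0.png')
cv2.imwrite('pics/s1.png',cv2.resize(a[130:350,120:480],None,fx=2.2,fy=2.2,interpolation=3))
cv2.imwrite('pics/t1.png',cv2.resize(b[100:340,130:520],None,fx=2,fy=2,interpolation=3))
E
```

```text
(no output)
```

View pics/s1.png

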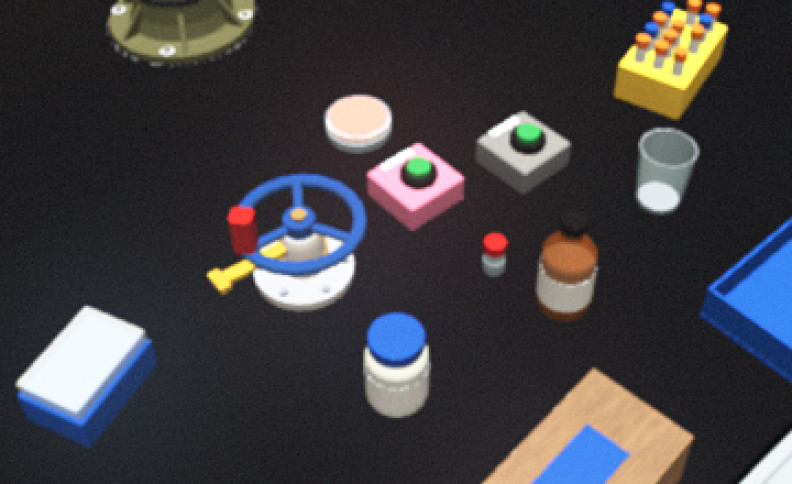

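View pics/t1.png

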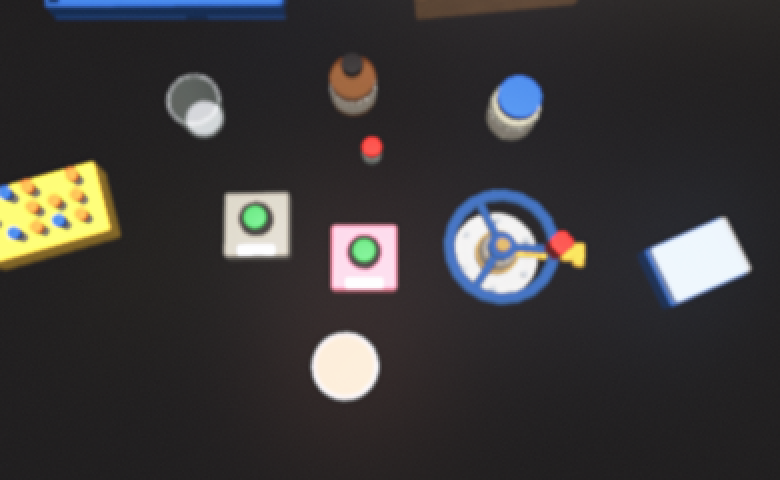

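```bash
cat > meas.py <<'E'
from h import *
from scipy.optimize import least_squares
def blue(n,im,d):
    p,u,v=pts(n,d); c=im[v,u].astype(int)
    m=(np.hypot(p[:,0]-.535,p[:,1]+.175)<.1)
    return p[m],c[m]
def fit(n,im,d):
    p,c=blue(n,im,d)
    b=(c[:,2]>c[:,0]+40)&(p[:,2]>.082)&(p[:,2]<.1)
    q=p[b]; q=q[np.hypot(q[:,0]-.535,q[:,1]+.175)>.055]
    s=least_squares(lambda x:np.hypot(q[:,0]-x[0],q[:,1]-x[1])-.070,[.535,-.175],loss='soft_l1',f_scale=.004)
    r=(c[:,0]>c[:,2]+50)&(c[:,0]>c[:,1]+60)&(p[:,2]>.138)
    h=p[r]; mid=(h.min(0)+h.max(0))/2
    print(n,'axis',s.x.round(4),'resid',np.abs(s.fun).mean().round(4),len(q),'handle',h.mean(0).round(4),mid.round(4),len(h))
    dlt=h.mean(0)[:2]-s.x; print('r',np.hypot(*dlt).round(4),'ang',np.degrees(np.arctan2(dlt[1],dlt[0])).round(1))
    y=(c[:,0]>120)&(c[:,1]>100)&(c[:,2]<80)&(p[:,2]>.045)&(p[:,2]<.07)&(np.hypot(*(p[:,:2]-s.x).T)>.085)
    if y.sum(): m=p[y].mean(0);print('pointer',m.round(4),y.sum(),np.degrees(np.arctan2(*(m[:2]-s.x)[::-1])).round(1))
    return s.x
if __name__=="__main__":
    for n in("scene","top"):
        f=np.load(n+'0.npz');im,d=f['im'],f['d'];fit(n,im,d)
        p,u,v=pts(n,d);c=im[v,u].astype(int)
        g=(c[:,1]>c[:,0]+50)&(c[:,1]>c[:,2]+30)&(np.hypot(p[:,0]-.585,p[:,1]-.155)<.06)
        print('btn',p[g].mean(0).round(4),((p[g].min(0)+p[g].max(0))/2).round(4),p[g].max(0).round(3),g.sum())
E
python3 meas.py
```

```text
scene axis [ 0.5387 -0.1753] resid 0.0037 711 handle [ 0.5319 -0.2437  0.1413] [ 0.5318 -0.2435  0.1417] 84
r 0.0687 ang -95.7
pointer [ 0.536  -0.266   0.0579] 9 -91.7
btn [0.5822 0.1614 0.0573] [0.5754 0.1698 0.0506] [0.6   0.196 0.065] 82
top axis [ 0.5349 -0.1731] resid 0.0041 903 handle [ 0.5303 -0.243   0.1423] [ 0.5304 -0.2433  0.1435] 90
r 0.0701 ang -93.7
pointer [ 0.5206 -0.2667  0.0619] 2 -98.7
btn [0.5822 0.1589 0.0598] [0.5829 0.1601 0.0584] [0.599 0.177 0.067] 118
```

```bash
cat > plan.py <<'E'
from h import *
AX=np.array([.536,-.174])
def rel(T):  # T: world x,y,z,yaw(deg) unwrapped wrt current
    o=env.get_obs();p=o["tool_pos"];y0=o["tool_rot"][2]
    M=R.from_euler('xyz',o["tool_rot"],degrees=True).as_matrix()
    print('t',o["time_s"],'pose',p.round(4),o["tool_rot"].round(2),'q',o["qpos"].round(1),'F',o["force"].round(1),'w',round(o["grip_width"],4))
    return "["+",".join("[[%.3f,%.3f,%.3f],%.3f]"%(*(M.T@(np.array(t[:3])-p)),-np.radians(t[3]-y0)) for t in T)+"]"
def orbit(g,r=.0742,lag=19.3,z=.112,flip=0): # g = push direction deg
    a=np.radians(g-90-lag); return [*(AX+r*np.array([np.cos(a),np.sin(a)])),z,g-flip]
E
python3 - <<'E'
from plan import *
e=orbit(-16); print(e)
W=np.array([[.1745,.626,.207,164.4],[.32,.45,.25,110],[.48,.15,.25,60],[.49,-.15,.25,10],[e[0],e[1],.23,-16]])
s=np.r_[0,4.2,10,15,18]
k=np.arange(1,19)
print(rel(np.c_[[np.interp(k,s,W[:,i]) for i in range(4)]].T))
E
```

```text
[np.float64(0.4931229642707439), np.float64(-0.2345574091839479), 0.112, -16]
t 1.3 pose [0.1745 0.6262 0.2073] [179.99   0.   164.43] q [-73.6  18.4  -4.   83.1   1.3  78.5  -3.3] F [-0.1  1.   0.1] w 0.0872
[[[-0.045,-0.031,-0.010],0.227],[[-0.089,-0.062,-0.020],0.453],[[-0.134,-0.093,-0.030],0.679],[[-0.178,-0.124,-0.041],0.905],[[-0.220,-0.165,-0.043],1.070],[[-0.260,-0.207,-0.043],1.221],[[-0.301,-0.249,-0.043],1.371],[[-0.341,-0.292,-0.043],1.522],[[-0.382,-0.334,-0.043],1.672],[[-0.422,-0.377,-0.043],1.823],[[-0.440,-0.434,-0.043],1.997],[[-0.458,-0.491,-0.043],2.172],[[-0.476,-0.548,-0.043],2.346],[[-0.494,-0.606,-0.043],2.521],[[-0.512,-0.663,-0.043],2.695],[[-0.521,-0.690,-0.036],2.847],[[-0.529,-0.717,-0.029],2.998],[[-0.538,-0.744,-0.023],3.149]]
```

Request:
{"api": "move_arm", "payload": {
  "steps": [
    [[-0.045,-0.031,-0.01],0.18],
    [[-0.089,-0.062,-0.02],0.36],
    [[-0.134,-0.093,-0.03],0.54],
    [[-0.178,-0.124,-0.04],0.72],
    [[-0.22,-0.165,-0.043],0.9],
    [[-0.26,-0.207,-0.043],1.08],
    [[-0.3,-0.25,-0.043],1.26],
    [[-0.34,-0.292,-0.043],1.44],
    [[-0.38,-0.334,-0.043],1.62],
    [[-0.422,-0.377,-0.043],1.8],
    [[-0.44,-0.434,-0.043],1.98],
    [[-0.458,-0.491,-0.043],2.16],
    [[-0.476,-0.548,-0.043],2.34],
    [[-0.494,-0.606,-0.043],2.52],
    [[-0.512,-0.663,-0.043],2.7],
    [[-0.521,-0.69,-0.036],2.85],
    [[-0.529,-0.717,-0.03],3.0],
    [[-0.538,-0.744,-0.023],3.149],
    [[-0.538,-0.744,-0.023],3.149]
  ],
  "hand": 1,
  "squeeze": 10
}}

```text
time_s: 3.68
tool_pos: [0.492, -0.2375, 0.23]
tool_rot: [179.9, 0.0, -16.3]
force: [-0.7, 0.1, -0.4]
grip_width: 0.0007
```

```bash
python3 - <<'E'
from plan import *
e=orbit(-16)
print(rel([[*e[:2],.17,-16],e]))
im,d=env.read_camera("scene");a=im[150:330,180:420]
save(cv2.resize(a,None,fx=3,fy=3,interpolation=3),'s2.png')
E
```

```text
t 3.675 pose [ 0.492  -0.2375  0.23  ] [ 1.7992e+02  4.0000e-02 -1.6260e+01] q [-22.1   5.9  48.7  97.6  -4.4  78.6 -78.9] F [-0.7  0.1 -0.4] w 0.0007
[[[0.000,-0.003,0.060],-0.004],[[0.000,-0.003,0.118],-0.004]]
```

View pics/s2.png

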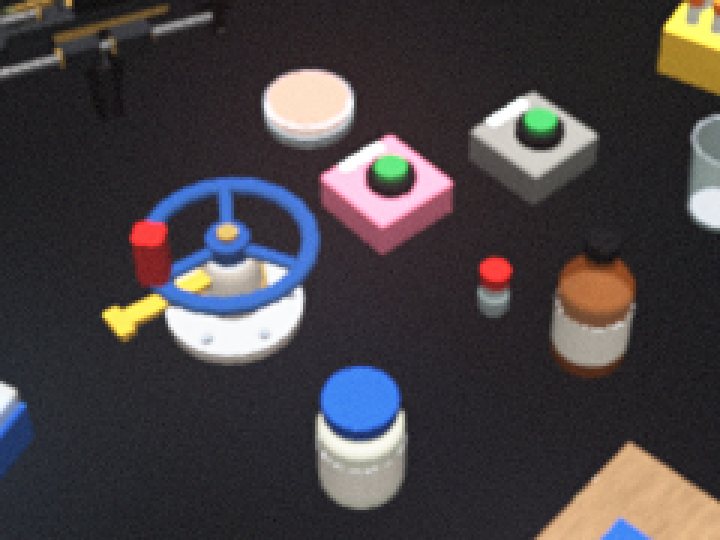

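Request:
{"api": "move_arm", "payload": {
  "steps": [
    [[0,-0.003,0.04],0],
    [[0,-0.003,0.08],0],
    [[0,-0.003,0.118],0],
    [[0,-0.003,0.118],0]
  ]
}}

```text
time_s: 4.22
tool_pos: [0.4922, -0.2296, 0.1101]
tool_rot: [-180.0, 0.3, -15.8]
force: [0.3, -0.5, -0.5]
grip_width: 0.0005
```

```bash
python3 - <<'E'
from plan import *
print(rel([orbit(g) for g in range(-8,65,8)]))
E
```

```text
t 4.225 pose [ 0.4922 -0.2296  0.1101] [-179.97    0.32  -15.82] q [-20.1  12.4  47.7 106.6 -10.   65.7 -74.8] F [ 0.3 -0.5 -0.5] w 0.0005
[[[0.012,0.007,-0.002],-0.137],[[0.022,0.009,-0.002],-0.276],[[0.033,0.009,-0.002],-0.416],[[0.043,0.007,-0.002],-0.555],[[0.053,0.004,-0.002],-0.695],[[0.062,-0.000,-0.002],-0.835],[[0.071,-0.006,-0.002],-0.974],[[0.079,-0.013,-0.002],-1.114],[[0.086,-0.020,-0.002],-1.254],[[0.092,-0.029,-0.002],-1.393]]
```

```bash
cat >> plan.py <<'E'
import json,os
def nxt(T,p,y0): # relative to COMMANDED pose p, yaw y0 (tool straight down)
    o=env.get_obs()
    print('t',o["time_s"],'pose',o["tool_pos"].round(4),o["tool_rot"].round(2),'q',o["qpos"].round(1),'F',o["force"].round(1))
    M=R.from_euler('xyz',[180,0,y0],degrees=True).as_matrix()
    print("["+",".join("[[%.3f,%.3f,%.3f],%.3f]"%(*(M.T@(np.array(t[:3])-p)),-np.radians(t[3]-y0)) for t in T)+"]")
    print('end cmd',np.round(T[-1],4))
E
python3 - <<'E'
from plan import *
nxt([orbit(g) for g in [-12,-8,-4,0,6,12,18,24,30,36,42,48,54,60,60]],[.494,-.2317,.112],-16)
E
```

```text
t 4.225 pose [ 0.4922 -0.2296  0.1101] [-179.97    0.32  -15.82] q [-20.1  12.4  47.7 106.6 -10.   65.7 -74.8] F [ 0.3 -0.5 -0.5]
[[[0.005,0.005,0.000],-0.070],[[0.010,0.006,0.000],-0.140],[[0.015,0.007,0.000],-0.209],[[0.020,0.007,0.000],-0.279],[[0.028,0.007,0.000],-0.384],[[0.036,0.006,0.000],-0.489],[[0.043,0.005,0.000],-0.593],[[0.051,0.002,0.000],-0.698],[[0.058,-0.001,-0.000],-0.803],[[0.065,-0.005,-0.000],-0.908],[[0.071,-0.009,-0.000],-1.012],[[0.077,-0.014,-0.000],-1.117],[[0.082,-0.020,-0.000],-1.222],[[0.086,-0.026,-0.000],-1.326],[[0.086,-0.026,-0.000],-1.326]]
end cmd [ 0.5844 -0.2303  0.112  60.    ]
```

Request:
{"api": "move_arm", "payload": {
  "steps": [
    [[0.005,0.005,0],-0.07],
    [[0.01,0.006,0],-0.14],
    [[0.015,0.007,0],-0.209],
    [[0.02,0.007,0],-0.279],
    [[0.028,0.007,0],-0.384],
    [[0.036,0.006,0],-0.489],
    [[0.043,0.005,0],-0.593],
    [[0.051,0.002,0],-0.698],
    [[0.058,-0.001,0],-0.803],
    [[0.065,-0.005,0],-0.908],
    [[0.071,-0.009,0],-1.012],
    [[0.077,-0.014,0],-1.117],
    [[0.082,-0.02,0],-1.222],
    [[0.086,-0.026,0],-1.326],
    [[0.086,-0.026,0],-1.326]
  ]
}}

```text
time_s: 6.1
tool_pos: [0.5848, -0.2304, 0.1144]
tool_rot: [179.9, -0.0, 60.0]
force: [-1.7, 0.0, 1.4]
grip_width: 0.0004
```

```bash
python3 - <<'E'
from plan import *
from meas import fit
nxt([orbit(g) for g in range(66,181,6)],[.5844,-.2303,.112],60)
im,d=env.read_camera("scene");a=im[150:330,180:420];fit("scene",im,d)
save(cv2.resize(a,None,fx=3,fy=3,interpolation=3),'s3.png')
im,d=env.read_camera("top");fit("top",im,d)
E
```

```text
t 6.1 pose [ 0.5848 -0.2304  0.1144] [ 1.7989e+02 -4.0000e-02  6.0020e+01] q [ -7.3  21.1  32.9  94.2 -12.2  68.2  -1.6] F [-1.7  0.   1.4]
[[[0.007,0.002,0.000],-0.105],[[0.015,0.004,0.000],-0.209],[[0.023,0.004,0.000],-0.314],[[0.031,0.004,0.000],-0.419],[[0.038,0.003,0.000],-0.524],[[0.046,0.001,0.000],-0.628],[[0.053,-0.002,-0.000],-0.733],[[0.060,-0.005,-0.000],-0.838],[[0.067,-0.009,-0.000],-0.942],[[0.073,-0.014,-0.000],-1.047],[[0.079,-0.019,-0.000],-1.152],[[0.084,-0.025,-0.000],-1.257],[[0.088,-0.032,-0.000],-1.361],[[0.092,-0.038,-0.000],-1.466],[[0.095,-0.046,-0.000],-1.571],[[0.097,-0.053,-0.000],-1.676],[[0.098,-0.061,-0.000],-1.780],[[0.099,-0.068,-0.000],-1.885],[[0.099,-0.076,-0.000],-1.990],[[0.097,-0.084,-0.000],-2.094]]
end cmd [ 5.605e-01 -1.040e-01  1.120e-01  1.800e+02]Traceback (most recent call last):
  File "<stdin>", line 4, in <module>
  File "meas.py", line 13, in fit
    h=p[r]; mid=(h.min(0)+h.max(0))/2
                 ~~~~~^^^
    return umr_minimum(a, axis, None, out, keepdims, initial, where)
ValueError: zero-size array to reduction operation minimum which has no identity
```

```bash
python3 - <<'E'
from plan import *
im,d=env.read_camera("scene");a=im[150:330,180:420]
i2,_=env.read_camera("top");b=i2[160:280,320:480]
save(np.vstack([cv2.resize(a,(640,300*640//400),interpolation=3)[:,:],]),'s3.png')
x=cv2.resize(a,(400,300),interpolation=3);y=cv2.resize(b,(400,300),interpolation=3)
save(np.hstack([x,y]),'s4.png')
E
```

```text
(no output)
```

View pics/s4.png

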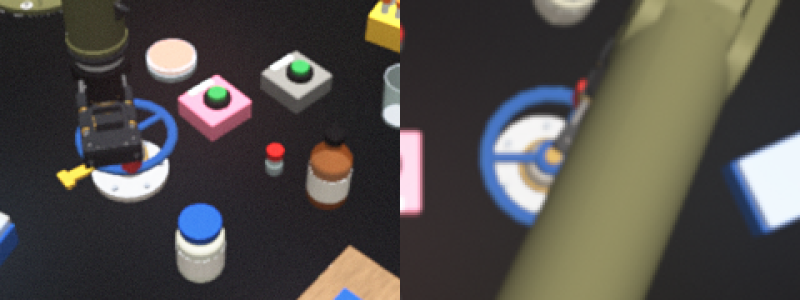

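Request:
{"api": "move_arm", "payload": {
  "steps": [
    [[0.007,0.002,0],-0.105],
    [[0.015,0.004,0],-0.209],
    [[0.023,0.004,0],-0.314],
    [[0.031,0.004,0],-0.419],
    [[0.038,0.003,0],-0.524],
    [[0.046,0.001,0],-0.628],
    [[0.053,-0.002,0],-0.733],
    [[0.06,-0.005,0],-0.838],
    [[0.067,-0.009,0],-0.942],
    [[0.073,-0.014,0],-1.047],
    [[0.079,-0.019,0],-1.152],
    [[0.084,-0.025,0],-1.257],
    [[0.088,-0.032,0],-1.361],
    [[0.092,-0.038,0],-1.466],
    [[0.095,-0.046,0],-1.571],
    [[0.097,-0.053,0],-1.676],
    [[0.098,-0.061,0],-1.78],
    [[0.099,-0.068,0],-1.885],
    [[0.099,-0.076,0],-1.99],
    [[0.097,-0.084,0],-2.094]
  ]
}}

```text
time_s: 8.75
tool_pos: [0.5625, -0.102, 0.1137]
tool_rot: [179.8, 0.4, -179.8]
force: [6.1, 4.4, 0.7]
grip_width: 0.0005
```

```bash
python3 - <<'E'
from plan import *
im,d=env.read_camera("scene");a=im[150:330,180:420]
i2,_=env.read_camera("top");b=i2[160:280,320:480]
x=cv2.resize(a,(400,300),interpolation=3);y=cv2.resize(b,(400,300),interpolation=3)
save(np.hstack([x,y]),'s5.png')
c=[*orbit(180)[:3]]
b=orbit(165)
nxt([[*b[:2],.112,172],[*b[:2],.15,160],[*b[:2],.19,150]]+[[*b[:2],.19,g] for g in range(140,-16,-10)],c,180)
E
```

```text
t 8.85 pose [ 0.5611 -0.1024  0.1135] [ 179.86    0.24 -179.97] q [ -2.6  12.3  11.8 102.1  -2.9  65.7 100.1] F [ 2.7  3.3 -0.3]
[[[-0.017,-0.009,-0.000],0.140],[[-0.017,-0.009,-0.038],0.349],[[-0.017,-0.009,-0.078],0.524],[[-0.017,-0.009,-0.078],0.698],[[-0.017,-0.009,-0.078],0.873],[[-0.017,-0.009,-0.078],1.047],[[-0.017,-0.009,-0.078],1.222],[[-0.017,-0.009,-0.078],1.396],[[-0.017,-0.009,-0.078],1.571],[[-0.017,-0.009,-0.078],1.745],[[-0.017,-0.009,-0.078],1.920],[[-0.017,-0.009,-0.078],2.094],[[-0.017,-0.009,-0.078],2.269],[[-0.017,-0.009,-0.078],2.443],[[-0.017,-0.009,-0.078],2.618],[[-0.017,-0.009,-0.078],2.793],[[-0.017,-0.009,-0.078],2.967],[[-0.017,-0.009,-0.078],3.142],[[-0.017,-0.009,-0.078],3.316]]
end cmd [  0.5778  -0.1127   0.19   -10.    ]
```

View pics/s5.png

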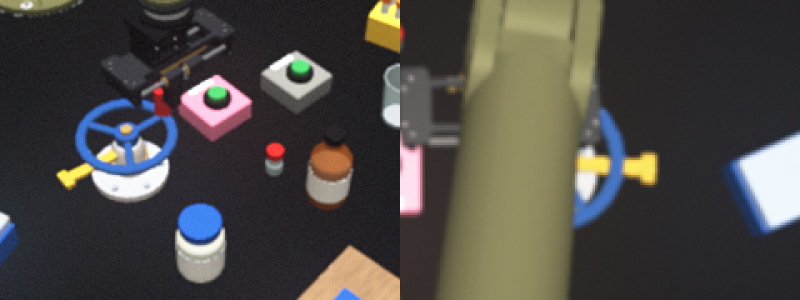

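Request:
{"api": "move_arm", "payload": {
  "steps": [
    [[-0.017,-0.009,0],0.14],
    [[-0.017,-0.009,-0.038],0.3],
    [[-0.017,-0.009,-0.078],0.48],
    [[-0.017,-0.009,-0.078],0.66],
    [[-0.017,-0.009,-0.078],0.84],
    [[-0.017,-0.009,-0.078],1.02],
    [[-0.017,-0.009,-0.078],1.2],
    [[-0.017,-0.009,-0.078],1.38],
    [[-0.017,-0.009,-0.078],1.56],
    [[-0.017,-0.009,-0.078],1.74],
    [[-0.017,-0.009,-0.078],1.92],
    [[-0.017,-0.009,-0.078],2.1],
    [[-0.017,-0.009,-0.078],2.28],
    [[-0.017,-0.009,-0.078],2.46],
    [[-0.017,-0.009,-0.078],2.64],
    [[-0.017,-0.009,-0.078],2.82],
    [[-0.017,-0.009,-0.078],3.0],
    [[-0.017,-0.009,-0.078],3.18],
    [[-0.017,-0.009,-0.078],3.36],
    [[-0.017,-0.009,-0.078],3.403]
  ]
}}

```text
time_s: 11.35
tool_pos: [0.5764, -0.1143, 0.1904]
tool_rot: [180.0, 0.0, -15.3]
force: [0.5, -0.2, -0.3]
grip_width: 0.001
```

```bash
python3 - <<'E'
from plan import *
c=orbit(165,z=.19)
for n in("scene","top"):
    im,d=env.read_camera(n);p,u,v=pts(n,d);k=im[v,u].astype(int)
    r=(k[:,0]>k[:,2]+50)&(k[:,0]>k[:,1]+60)&(p[:,2]>.136)&(np.hypot(*(p[:,:2]-AX).T)<.1)&(p[:,2]<.15)
    if r.sum():
        h=p[r].mean(0);print(n,h,r.sum(),np.degrees(np.arctan2(*(h[:2]-AX)[::-1])))
b=orbit(165,flip=180)
nxt([[*b[:2],.15,-15],b,b]+[orbit(g,flip=180) for g in range(170,251,5)],c[:3],-15)
E
```

```text
scene [ 0.53880748 -0.10442098  0.14087849] 81 87.68939966320379
t 11.45 pose [ 0.5764 -0.1142  0.1904] [179.97   0.   -15.17] q [-19.1  12.2  32.1  94.8  -6.6  74.9 -91. ] F [ 0.5  1.  -0.5]
[[[0.000,-0.000,0.040],-0.000],[[0.000,-0.000,0.078],-0.000],[[0.000,-0.000,0.078],-0.000],[[-0.006,-0.002,0.078],-0.087],[[-0.013,-0.003,0.078],-0.175],[[-0.019,-0.004,0.078],-0.262],[[-0.025,-0.004,0.078],-0.349],[[-0.032,-0.004,0.078],-0.436],[[-0.038,-0.003,0.078],-0.524],[[-0.045,-0.001,0.078],-0.611],[[-0.051,0.001,0.078],-0.698],[[-0.057,0.003,0.078],-0.785],[[-0.062,0.006,0.078],-0.873],[[-0.068,0.010,0.078],-0.960],[[-0.073,0.014,0.078],-1.047],[[-0.078,0.018,0.078],-1.134],[[-0.082,0.023,0.078],-1.222],[[-0.086,0.028,0.078],-1.309],[[-0.089,0.034,0.078],-1.396],[[-0.092,0.039,0.078],-1.484]]
end cmd [ 0.4786 -0.127   0.112  70.    ]
```

Request:
{"api": "move_arm", "payload": {
  "steps": [
    [[0,0,0.04],0],
    [[0,0,0.078],0],
    [[0,0,0.078],0],
    [[-0.006,-0.002,0.078],-0.087],
    [[-0.013,-0.003,0.078],-0.175],
    [[-0.019,-0.004,0.078],-0.262],
    [[-0.025,-0.004,0.078],-0.349],
    [[-0.032,-0.004,0.078],-0.436],
    [[-0.038,-0.003,0.078],-0.524],
    [[-0.045,-0.001,0.078],-0.611],
    [[-0.051,0.001,0.078],-0.698],
    [[-0.057,0.003,0.078],-0.785],
    [[-0.062,0.006,0.078],-0.873],
    [[-0.068,0.01,0.078],-0.96],
    [[-0.073,0.014,0.078],-1.047],
    [[-0.078,0.018,0.078],-1.134],
    [[-0.082,0.023,0.078],-1.222],
    [[-0.086,0.028,0.078],-1.309],
    [[-0.089,0.034,0.078],-1.396],
    [[-0.092,0.039,0.078],-1.484]
  ]
}}

```text
time_s: 13.95
tool_pos: [0.48, -0.1272, 0.115]
tool_rot: [179.7, -0.2, 70.2]
force: [2.2, 2.6, 0.2]
grip_width: 0.0001
```

```bash
cat > red.py <<'E'
from plan import *
def red():
  for n in("scene","top"):
    im,d=env.read_camera(n);p,u,v=pts(n,d);k=im[v,u].astype(int)
    r=(k[:,0]>k[:,2]+50)&(k[:,0]>k[:,1]+60)&(p[:,2]>.1)&(np.hypot(*(p[:,:2]-AX).T)<.1)&(p[:,2]<.15)
    if r.sum():
        h=p[r].mean(0);print(n,h.round(4),r.sum(),np.degrees(np.arctan2(*(h[:2]-AX)[::-1])).round(1))
E
python3 - <<'E'
from red import *
red()
c=orbit(250)
nxt([orbit(g,flip=180) for g in list(range(255,336,5))],c[:3],70)
E
```

```text
scene [ 0.4746 -0.1569  0.1256] 156 164.4
t 14.05 pose [ 0.4791 -0.128   0.1146] [ 1.7978e+02 -1.0000e-01  6.9950e+01] q [-12.6   3.1  25.5 112.4  -1.6  64.6  -6.6] F [-0.4  2.1  0.3]
[[[-0.006,-0.002,-0.000],-0.087],[[-0.013,-0.003,-0.000],-0.175],[[-0.019,-0.004,-0.000],-0.262],[[-0.025,-0.004,-0.000],-0.349],[[-0.032,-0.004,-0.000],-0.436],[[-0.038,-0.003,-0.000],-0.524],[[-0.045,-0.001,-0.000],-0.611],[[-0.051,0.001,0.000],-0.698],[[-0.057,0.003,0.000],-0.785],[[-0.062,0.006,0.000],-0.873],[[-0.068,0.010,0.000],-0.960],[[-0.073,0.014,0.000],-1.047],[[-0.078,0.018,0.000],-1.134],[[-0.082,0.023,0.000],-1.222],[[-0.086,0.028,0.000],-1.309],[[-0.089,0.034,0.000],-1.396],[[-0.092,0.039,0.000],-1.484]]
end cmd [ 4.842e-01 -2.271e-01  1.120e-01  1.550e+02]
```

Request:
{"api": "move_arm", "payload": {
  "steps": [
    [[-0.006,-0.002,0],-0.087],
    [[-0.013,-0.003,0],-0.175],
    [[-0.019,-0.004,0],-0.262],
    [[-0.025,-0.004,0],-0.349],
    [[-0.032,-0.004,0],-0.436],
    [[-0.038,-0.003,0],-0.524],
    [[-0.045,-0.001,0],-0.611],
    [[-0.051,0.001,0],-0.698],
    [[-0.057,0.003,0],-0.785],
    [[-0.062,0.006,0],-0.873],
    [[-0.068,0.01,0],-0.96],
    [[-0.073,0.014,0],-1.047],
    [[-0.078,0.018,0],-1.134],
    [[-0.082,0.023,0],-1.222],
    [[-0.086,0.028,0],-1.309],
    [[-0.089,0.034,0],-1.396],
    [[-0.092,0.039,0],-1.484],
    [[-0.092,0.039,0],-1.484]
  ]
}}

```text
time_s: 16.3
tool_pos: [0.4834, -0.2267, 0.1131]
tool_rot: [179.9, 0.0, 154.9]
force: [-0.4, 3.3, 0.9]
grip_width: 0.0005
```

```bash
python3 - <<'E'
from red import *
red()
c=orbit(335)
nxt([orbit(g,flip=180) for g in [338,341,344,347,350,353,355]],c[:3],155)
E
```

```text
scene [ 0.5127 -0.2397  0.1285] 217 -109.6
t 16.4 pose [ 0.4828 -0.2272  0.1128] [179.99   0.   154.9 ] q [ -2.7   8.5  27.2 107.4  -4.3  65.1  91. ] F [-0.7  2.1 -0.2]
[[[-0.004,-0.001,-0.000],-0.052],[[-0.007,-0.002,-0.000],-0.105],[[-0.011,-0.003,-0.000],-0.157],[[-0.015,-0.004,-0.000],-0.209],[[-0.019,-0.004,-0.000],-0.262],[[-0.023,-0.004,-0.000],-0.314],[[-0.025,-0.004,-0.000],-0.349]]
end cmd [ 5.055e-01 -2.416e-01  1.120e-01  1.750e+02]
```

Request:
{"api": "move_arm", "payload": {
  "steps": [
    [[-0.004,-0.001,0],-0.052],
    [[-0.007,-0.002,0],-0.105],
    [[-0.011,-0.003,0],-0.157],
    [[-0.015,-0.004,0],-0.209],
    [[-0.019,-0.004,0],-0.262],
    [[-0.023,-0.004,0],-0.314],
    [[-0.025,-0.004,0],-0.349],
    [[-0.025,-0.004,0],-0.349]
  ]
}}

```text
time_s: 17.4
tool_pos: [0.5033, -0.2419, 0.1124]
tool_rot: [-180.0, -0.0, 175.0]
force: [-2.9, 2.1, 3.6]
grip_width: 0.0004
```

```bash
python3 - <<'E'
from red import *
red()
f=np.load('scene0.npz');_r=env.read_camera
class E2:pass
im,d=f['im'],f['d'];p,u,v=pts("scene",d);k=im[v,u].astype(int)
r=(k[:,0]>k[:,2]+50)&(k[:,0]>k[:,1]+60)&(p[:,2]>.1)&(np.hypot(*(p[:,:2]-AX).T)<.1)&(p[:,2]<.15)
h=p[r].mean(0);print('start',h.round(4),r.sum(),np.degrees(np.arctan2(*(h[:2]-AX)[::-1])).round(1))
c=orbit(355);b=orbit(338)
nxt([[*b[:2],.112,170],[*b[:2],.16,170],[*b[:2],.22,170]],c[:3],175)
E
```

```text
scene [ 0.5348 -0.2453  0.1292] 212 -91.0
start [ 0.5367 -0.2456  0.1287] 206 -89.4
t 17.5 pose [ 0.5034 -0.2419  0.1124] [-1.7999e+02 -2.0000e-02  1.7495e+02] q [ 1.000e-01  1.160e+01  2.570e+01  1.041e+02 -5.500e+00  6.560e+01
  1.125e+02] F [-2.8  1.9  1.7]
[[[0.019,0.010,0.000],0.087],[[0.019,0.010,-0.048],0.087],[[0.019,0.010,-0.108],0.087]]
end cmd [  0.487   -0.2297   0.22   170.    ]
```

Request:
{"api": "move_arm", "payload": {
  "steps": [
    [[0.01,0.004,0],0.05],
    [[0.019,0.01,0],0.087],
    [[0.019,0.01,-0.048],0.087],
    [[0.019,0.01,-0.108],0.087],
    [[0.019,0.01,-0.108],0.087]
  ]
}}

```text
time_s: 18.12
tool_pos: [0.4891, -0.2324, 0.2258]
tool_rot: [-179.9, 0.7, 170.0]
force: [0.2, -0.1, -0.2]
grip_width: 0.0006
```

```bash
python3 - <<'E'
from red import *
k=np.linspace(0,1,10)[1:]
a=np.array([.487,-.2297,.22,170]);b=np.array([.582,.159,.16,110])
nxt([a+(b-a)*t for t in k],a[:3],170)
E
```

```text
t 18.125 pose [ 0.4891 -0.2324  0.2258] [-179.88    0.69  169.95] q [ -2.3   3.8  26.2  98.6  -1.8  77.3 104.2] F [ 0.2 -0.1 -0.2]
[[[-0.003,0.044,0.007],0.116],[[-0.006,0.089,0.013],0.233],[[-0.009,0.133,0.020],0.349],[[-0.012,0.177,0.027],0.465],[[-0.014,0.222,0.033],0.582],[[-0.017,0.266,0.040],0.698],[[-0.020,0.311,0.047],0.814],[[-0.023,0.355,0.053],0.931],[[-0.026,0.399,0.060],1.047]]
end cmd [  0.582   0.159   0.16  110.   ]
```

Request:
{"api": "move_arm", "payload": {
  "steps": [
    [[-0.003,0.044,0.007],0.116],
    [[-0.006,0.089,0.013],0.233],
    [[-0.009,0.133,0.02],0.349],
    [[-0.012,0.177,0.027],0.465],
    [[-0.014,0.222,0.033],0.582],
    [[-0.017,0.266,0.04],0.698],
    [[-0.02,0.311,0.047],0.814],
    [[-0.023,0.355,0.053],0.931],
    [[-0.026,0.399,0.06],1.047],
    [[-0.026,0.399,0.06],1.047],
    [[-0.026,0.399,0.06],1.047]
  ]
}}

```text
time_s: 19.5
tool_pos: [0.5804, 0.1574, 0.1595]
tool_rot: [-180.0, 0.1, 110.0]
force: [0.9, -0.1, 0.2]
grip_width: 0.0005
```

```bash
python3 - <<'E'
from red import *
from meas import fit
o=env.get_obs();print(o["tool_pos"],o["tool_rot"],o["force"])
red()
im,d=env.read_camera("scene");a=im[150:330,180:420]
i2,d2=env.read_camera("top");b=i2[130:280,260:460]
fit("scene",im,d);
save(np.hstack([cv2.resize(a,(400,300),interpolation=3),cv2.resize(b,(400,300),interpolation=3)]),'s6.png')
E
```

```text
[0.58038625 0.15742562 0.15948866] [-1.79969179e+02  7.31705700e-02  1.10038341e+02] [ 0.85325021 -0.10654771  0.16997938]
scene [ 0.5355 -0.2456  0.1292] 206 -90.4
top [ 0.5281 -0.2415  0.1395] 117 -96.7
scene axis [ 0.5387 -0.1754] resid 0.0036 704 handle [ 0.5313 -0.2434  0.1418] [ 0.53   -0.2427  0.1422] 88
r 0.0685 ang -96.2
pointer [ 0.5367 -0.267   0.0593] 8 -91.3
```

View pics/s6.png

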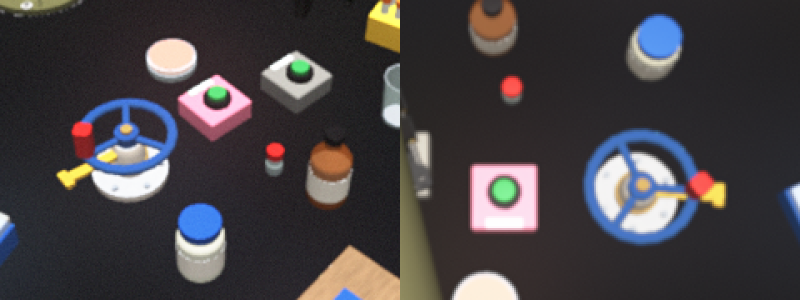

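Request:
{"api": "move_arm", "payload": {
  "steps": [
    [[0,0,0.04],0],
    [[0,0,0.075],0],
    [[0,0,0.082],0],
    [[0,0,0.086],0],
    [[0,0,0.089],0],
    [[0,0,0.092],0],
    [[0,0,0.092],0]
  ]
}}

```text
time_s: 20.58
tool_pos: [0.5804, 0.1587, 0.0686]
tool_rot: [180.0, -0.0, 110.1]
force: [0.8, 0.0, 0.2]
grip_width: 0.0006
```

Request:
{"api": "move_arm", "payload": {
  "steps": [
    [[0,0,0.002],0],
    [[0,0,0.004],0],
    [[0,0,0.004],0]
  ]
}}

```text
time_s: 20.95
tool_pos: [0.5801, 0.1585, 0.0641]
tool_rot: [-180.0, -0.0, 110.1]
force: [0.3, -0.6, 0.5]
grip_width: 0.0006
```

Request:
{"api": "move_arm", "payload": {
  "steps": [
    [[0,0,0.002],0],
    [[0,0,0.004],0],
    [[0,0,0.004],0]
  ]
}}

```text
time_s: 21.32
tool_pos: [0.5801, 0.1584, 0.06]
tool_rot: [-180.0, -0.0, 110.1]
force: [-0.4, -0.0, 0.4]
grip_width: 0.0004
```

```bash
python3 - <<'E'
from red import *
im,d=env.read_camera("scene");a=im[150:230,310:420]
i2,d2=env.read_camera("top");b=i2[160:250,220:340]
save(np.hstack([cv2.resize(a,(412,300),interpolation=3),cv2.resize(b,(388,300),interpolation=3)]),'s7.png')
f=np.load('scene0.npz');im,d=f['im'],f['d']
for n in("scene","top"):
    f=np.load(n+'0.npz');im,d=f['im'],f['d']
    p,u,v=pts(n,d);k=im[v,u].astype(int);m=np.hypot(p[:,0]-.582,p[:,1]-.159)<.05
    g=m&(k[:,1]>k[:,0]+40)&(k[:,1]>k[:,2]+30)
    print(n,np.percentile(p[g],[5,25,50,75,95],axis=0).round(4).tolist())
    t=m&(np.abs(p[:,2]-.04)<.006);print('box top',p[t].mean(0),np.median(p[t],0),t.sum())
c=env.calibration("scene")
E
```

```text
scene [[0.5595, 0.1465, 0.0376], [0.5755, 0.153, 0.0558], [0.5847, 0.1594, 0.059], [0.5907, 0.1673, 0.0608], [0.5976, 0.1941, 0.0633]]
box top [0.58373915 0.15256304 0.03873763] [0.5889281  0.14620069 0.03852755] 420
top [[0.5684, 0.1451, 0.0503], [0.5756, 0.1527, 0.057], [0.5825, 0.1588, 0.0602], [0.5884, 0.1656, 0.0625], [0.5965, 0.173, 0.0652]]
box top [0.57748797 0.15824694 0.03946724] [0.57464865 0.15646601 0.03936311] 656
```

View pics/s7.png

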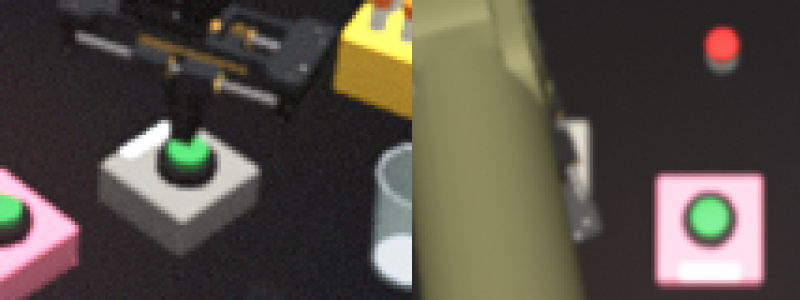

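```bash
python3 - <<'E'
from red import *
o=env.get_obs();P=o["tool_pos"];print(P,o["force"],o["effort"].round(2))
c=env.calibration("scene");K=c["intrinsics"];M=rot(c)
def pj(x):
    q=M.T@(np.array(x)-c["position"]);return [K[0,2]+K[0,0]*q[0]/-q[2],K[1,2]-K[1,1]*q[1]/-q[2]]
for nm,x in [('tip',P+[0,0,-.008]),('tip z.06',[P[0],P[1],.06]),('btn',[.582,.159,.06])]:
    u,v=pj(x);print(nm,(u-310)*412/110,(v-150)*300/80)
im,d=env.read_camera("scene")
p,u,v=pts("scene",d);k=im[v,u].astype(int)
m=(np.hypot(p[:,0]-.58,p[:,1]-.159)<.035)&(p[:,2]>.045)
g=m&(k[:,1]>k[:,0]+40)
print('green now',np.percentile(p[g],[5,50,95],axis=0).round(4).tolist(),g.sum())
b=m&(k.max(1)<60)&(p[:,2]>.05)&(p[:,2]<.12);
for lo in np.arange(.05,.12,.01):
    s=b&(p[:,2]>lo)&(p[:,2]<lo+.01)
    if s.sum():print(round(lo,2),s.sum(),p[s].mean(0).round(4),p[s].min(0).round(3),p[s].max(0).round(3))
E
```

```text
[0.58022743 0.158537   0.06021899] [ 0.0410392  -0.8287253   0.33249637] [ -0.   -45.42   2.23 -27.78  -0.05   0.05   0.  ]
tip 180.78983975458345 155.047232674875
tip z.06 181.49354989106325 147.44128386872447
btn 183.58998450627564 148.33105312375693
green now [[0.5739, 0.1441, 0.0542], [0.5873, 0.1541, 0.0597], [0.5977, 0.1722, 0.0775]] 75
0.05 22 [0.5912 0.1482 0.052 ] [0.572 0.136 0.05 ] [0.605 0.178 0.056]
0.07 4 [0.5866 0.1542 0.0793] [0.581 0.15  0.078] [0.591 0.165 0.08 ]
0.08 18 [0.5852 0.1533 0.0854] [0.578 0.145 0.081] [0.592 0.173 0.09 ]
0.09 21 [0.5849 0.1508 0.0949] [0.575 0.145 0.09 ] [0.593 0.167 0.1  ]
0.1 23 [0.5842 0.1498 0.1045] [0.571 0.142 0.1  ] [0.595 0.167 0.109]
0.11 26 [0.5849 0.1477 0.1149] [0.571 0.141 0.11 ] [0.597 0.157 0.12 ]
```

Request:
{"api": "move_arm", "payload": {
  "steps": [
    [[0,0,0.002],0],
    [[0,0,0.004],0],
    [[0,0,0.004],0]
  ]
}}

```text
time_s: 21.85
tool_pos: [0.58, 0.1585, 0.056]
tool_rot: [-180.0, -0.0, 110.1]
force: [-0.7, -0.7, -0.4]
grip_width: 0.0006
```

Request:
{"api": "move_arm", "payload": {
  "steps": [
    [[0,0,0.002],0],
    [[0,0,0.004],0],
    [[0,0,0.004],0]
  ]
}}

```text
time_s: 22.22
tool_pos: [0.5801, 0.1585, 0.052]
tool_rot: [-180.0, -0.0, 110.1]
force: [0.6, -0.5, -0.2]
grip_width: 0.0003
```

```bash
python3 - <<'E'
from red import *
im,d=env.read_camera("scene");a=im[165:225,315:405]
f=np.load('scene0.npz')['im'][165:225,315:405]
g=np.hstack([cv2.resize(a,(400,267),interpolation=3),cv2.resize(f,(400,267),interpolation=3)])
save(np.clip(g.astype(float)*1.6,0,255).astype(np.uint8),'s8.png')
print(env.get_obs()["force"],env.get_obs()["wrist_torque"])
E
```

```text
[ 0.39244586  0.60311266 -0.16960145] [-0.07072757 -0.03678196 -0.01651484]
```

View pics/s8.png

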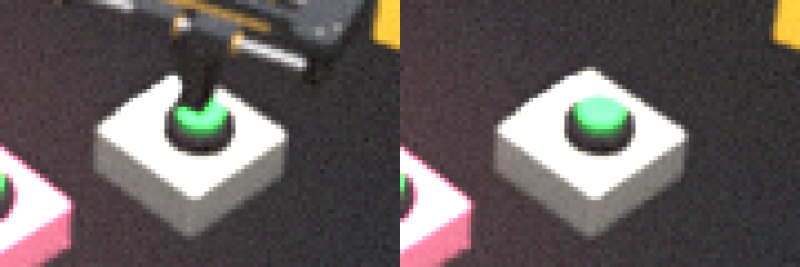

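Request:
{"api": "move_arm", "payload": {
  "steps": [
    [[0,0,0.001],0],
    [[0,0,0.003],0],
    [[0,0,0.003],0]
  ]
}}

```text
time_s: 22.65
tool_pos: [0.5801, 0.1585, 0.0491]
tool_rot: [-180.0, -0.0, 110.1]
force: [0.3, -0.3, 0.1]
grip_width: 0.0003
```

Request:
{"api": "move_arm", "payload": {
  "steps": [
    [[0,0,0.001],0],
    [[0,0,0.003],0],
    [[0,0,0.003],0]
  ]
}}

```text
time_s: 23.02
tool_pos: [0.5804, 0.1586, 0.0464]
tool_rot: [180.0, -0.0, 110.1]
force: [-0.1, -0.2, 2.2]
grip_width: 0.0005
```

Request:
{"api": "move_arm", "payload": {
  "steps": [
    [[0,0,0.001],0],
    [[0,0,0.003],0],
    [[0,0,0.003],0]
  ]
}}

```text
time_s: 23.4
tool_pos: [0.5804, 0.1586, 0.0434]
tool_rot: [180.0, -0.0, 110.1]
force: [-0.5, 0.2, 3.1]
grip_width: 0.0006
```

Request:
{"api": "move_arm", "payload": {
  "steps": [
    [[0,0,0.001],0],
    [[0,0,0.003],0],
    [[0,0,0.003],0]
  ]
}}

```text
time_s: 23.78
tool_pos: [0.5805, 0.1586, 0.0411]
tool_rot: [180.0, -0.0, 110.0]
force: [-2.5, -1.0, 9.1]
grip_width: 0.0005
```

Request:
{"api": "move_arm", "payload": {
  "steps": [
    [[0,0,0.001],0],
    [[0,0,0.0015],0]
  ]
}}

```text
time_s: 24.02
tool_pos: [0.5805, 0.1586, 0.0409]
tool_rot: [180.0, -0.0, 110.0]
force: [-6.9, -2.1, 17.2]
grip_width: 0.0005
```

Request:
{"api": "move_arm", "payload": {
  "steps": [
    [[0,0,-0.01],0],
    [[0,0,-0.03],0],
    [[0,0,-0.07],0],
    [[0,0,-0.12],0],
    [[-0.05,0,-0.16],0],
    [[0.0,0.0,-0.16],0],
    [[0.0,0.0,-0.16],0],
    [[0.0,0.0,-0.16],0]
  ]
}}

```text
time_s: 25.02
tool_pos: [0.5798, 0.1588, 0.1987]
tool_rot: [-180.0, 0.0, 110.1]
force: [0.7, -0.2, -0.4]
grip_width: 0.0003
```

```bash
python3 - <<'E'
from red import *
o=env.get_obs();print(o["time_s"],o["tool_pos"],o["force"])
red()
im,d=env.read_camera("scene")
for n in["scene"]:
    p,u,v=pts(n,d);k=im[v,u].astype(int);m=np.hypot(p[:,0]-.582,p[:,1]-.159)<.05
    g=m&(k[:,1]>k[:,0]+40)&(k[:,1]>k[:,2]+30)
    print(n,np.percentile(p[g],[5,25,50,75,95],axis=0).round(4).tolist())
for q in["dishes","amber","jar","beaker","tipbox","rack","vial"]:
    r=env.cut_out("scene",q)
    if r: print(q,np.round(np.median(pts("scene",d,r[0]["region"])[0],0),3))
E
```

```text
25.025 [0.57984654 0.15879351 0.19869902] [ 0.65340575 -0.22562944 -0.42023391]
scene [ 0.5355 -0.2456  0.1284] 209 -90.4
top [ 0.528  -0.2415  0.1394] 116 -96.8
scene [[0.5577, 0.1461, 0.0388], [0.5754, 0.1526, 0.0567], [0.5838, 0.1589, 0.0592], [0.5908, 0.1688, 0.0608], [0.5967, 0.1941, 0.0624]]
dishes [0.394 0.029 0.025]
amber [0.787 0.009 0.078]
beaker [0.743 0.231 0.062]
tipbox [ 0.54  -0.454  0.061]
rack [0.61  0.407 0.058]
vial [ 0.689 -0.006  0.033]
```

```bash
python3 -c "
from cell import env
print(env.sign_off())"
```

```text
the job is handed in; nothing more can be done
None
```

The job is done and handed in at about 25 s of the 64 s allowed. `sign_off` gives no verdict, so these results are from my own checks.

- **Valve:** I pushed the handle anticlockwise with the closed fingertips in two half-turn arcs, lifting out once in between to re-orient the tool. The last scene-camera check puts the handle about 1° short of its starting direction over the yellow pointer. The limit is 11°.
- **Button:** I pressed the green button on the grey box, not the pink look-alike, until it bottomed. The force rose from 3 N to 17 N while the tool stopped moving. After lifting off, the button measures at its original height and the tool is clear at z ≈ 0.20 m.
- **Bystanders:** Dishes, amber bottle, beaker, tip box, rack and vial all measure within about 2 mm of their start. The network did not find the jar in the last picture. The later camera pictures showed it standing in place, and the arm did not go near it after that.
- **Disagreements:** Contact with the button came about 20 mm lower than the stated fingertip offset predicts, so I found it by small force-checked steps. The scene and top cameras differ by about 6° on the handle's absolute angle, so I compared the scene camera's reading with its own start reading.

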